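Ease off the red tile-levelling cap by two turns

ROBOT

A 6-joint arm with a two-finger parallel gripper is mounted at the origin on the work surface. World frame = base frame: x ahead of the robot, y to its left, z up, the work surface at z = 0. Lengths are in m, angles in rad, forces in N, time in s.
With the tool pointing down it reaches from about 0.325 to 0.775 m from the base axis. Payload 5.5 kg.
Tool frame: the origin (TCP) lies between the finger pads; the fingertips stand 8 mm ahead of it and the grasp point (between the pads) lies 11 mm behind it (tcp_to_tips is the distance from the TCP to the fingertips, in m); z points along the fingers, y is the direction in which the jaws open and shut (so a half turn about z gives the same grasp; the last joint's range is limited). The gripper opens to 88 mm and grips with 3 to 60 N. Pads are 20 mm wide; open, the fingers measure 115 mm over their backs; the gripper's body (75 mm by 178 mm) begins 61 mm behind the grasp point.
Start: joints at [-1.368, 0.091, 1.231, -0, 1.82, -0.057], TCP at [0.154, -0.58, 0.231] pointing down, gripper open.
Joint ranges: [-2.87, 2.87], [-0.86, 2.18], [0.17, 2.46], [-1.51, 4.65], [0.06, 2.69], [-2.65, 2.65]. Speed limits (rad/s): [2.57, 2.57, 3.01, 3.14, 3.14, 3.14].

INTERFACE

Orientations are given as a unit quaternion [w, x, y, z].
In Python, from bench import * gives the robot as it stands. Calls block until the motion is done:
- move_to(position, orientation): joint-space move of the TCP to a pose.
- move_l(position, speed=0.15, orientation=None): straight line of the TCP; orientation=None keeps the orientation; speed is the mean speed in m/s.
- movej(angles): joint-space move.
- gripper_open() and close(): open the fingers fully, or close them until they stop; the grip force is fixed at half the most.
- hold(seconds).
- inverse_kinematics(position, orientation): joint angles nearest the present ones, or None.
- state(): the state.
- get_image(name): name is "side" or "top"; returns a dict with "frame" (400x640x3 uint8, blue, green, red), "depth" (400x640 float32, m along the optical axis (not along the pixel's ray), 0 where there is no reading), "camera_matrix" (3x3 intrinsics, pixels), "k1" (the pictures are not rectified: a ray, as slopes to the right and down, at radius r is drawn at 1 + k1 r^2 times it, then the intrinsics apply), "view" (4x4, takes a point from world to camera coordinates). Camera axes: x right, y up, looking along -z (the intrinsics and any distortion apply to the point x, -y, -z); pixel columns grow to the right and rows downward; lengths in m; the calibration is good to about 2 mm. A picture is of the moment at which its call begins.
A pose or a line that the arm cannot do raises IKError and nothing moves.
- job_done(): hands the job in, once; it reports no verdict.
The state is a dict: "time": time; "joint_pos": joint angles; "dq": joint speeds; "joint_torque": joint torques, N m; "ee_pos": TCP position; "ee_rot": TCP orientation; "ft_force": force on the tool from outside, world axes, zero at the start; "moment": the same for the moment, N m; "finger_gap": finger opening in m.
Only numpy, scipy, OpenCV 4.12 (cv2) and the standard library are available. Lean on these libraries where they do the work, as an engineer would, in place of code of your own. Each camera call takes 0.05 s, during which the arm holds its last target. There are 200 camera calls.

TASK

The red knurled levelling cap on the tile joint is too tight: loosen it by two full turns anticlockwise (seen from above), to within a quarter turn, by rolling a fingertip along its rim, then take the hand away. Do not grasp or lift anything and do not push hard; leave the blue and yellow caps tight and the loose wedges, clips and tools where they lie.

Things in the scene. Friction and masses are not known exactly. Their poses are not given: they have to be found in the camera images.
- panel: fixed trial panel: two grey plank tiles (150 x 600 x 10 mm) side by side on cement board, 340 x 640 mm; origin at the underside's centre on the bench, upper surface of the tiles 22 mm above it; the joint between the tiles, on which the three caps stand in a row, runs along its y axis
- red_cap (a joint): red knurled cap (white stripe from hub to rim on its flat top), screwed on a fixed white stem. Value = rad unscrewed: 0 at the start (tight, cannot go below), grows anticlockwise seen from above, 6.28 per full turn. Stiff (0.05 N m, a little over 1 N along the rim), stays where it is left, rises 2 mm per turn
- red_clip: fixed foot and stem of the red cap; origin on the cap's axis at the tiles' upper surface, z up, yaw arbitrary (the stripe points along its x when tight). From there: the rim is 90 mm across 20 upright ribs (6 mm wide, 3.5 mm proud of the 83 mm core), 8 to 32 mm high when tight; hub 24 mm wide to 36 mm; stem 8 mm thick to 50 mm. Neighbouring caps 170 mm or more away, centre to centre
- blue_cap (a joint): blue knurled cap (white stripe from hub to rim on its flat top), screwed on a fixed white stem. Value = rad unscrewed: 0 at the start (tight, cannot go below), grows anticlockwise seen from above, 6.28 per full turn. Stiff (0.05 N m, a little over 1 N along the rim), stays where it is left, rises 2 mm per turn
- blue_clip: fixed foot and stem of the blue cap; origin on the cap's axis at the tiles' upper surface, z up, yaw arbitrary (the stripe points along its x when tight). From there: the rim is 90 mm across 20 upright ribs (6 mm wide, 3.5 mm proud of the 83 mm core), 8 to 32 mm high when tight; hub 24 mm wide to 36 mm; stem 8 mm thick to 50 mm. Neighbouring caps 170 mm or more away, centre to centre
- yellow_cap (a joint): yellow knurled cap (black stripe from hub to rim on its flat top), screwed on a fixed white stem. Value = rad unscrewed: 0 at the start (tight, cannot go below), grows anticlockwise seen from above, 6.28 per full turn. Stiff (0.05 N m, a little over 1 N along the rim), stays where it is left, rises 2 mm per turn
- yellow_clip: fixed foot and stem of the yellow cap; origin on the cap's axis at the tiles' upper surface, z up, yaw arbitrary (the stripe points along its x when tight). From there: the rim is 90 mm across 20 upright ribs (6 mm wide, 3.5 mm proud of the 83 mm core), 8 to 32 mm high when tight; hub 24 mm wide to 36 mm; stem 8 mm thick to 50 mm. Neighbouring caps 170 mm or more away, centre to centre
- red_top (a point): centre of the red cap's hub top, on its axis: 36 mm above the tiles when tight, 2 mm more per turn loosened
- wedge_a: loose black stepped levelling wedge, 75 x 18 x 15 mm, lying on the tiles; origin at its underside's centre
- wedge_b: second black wedge, same size; origin at its underside's centre
- clip_a: loose white plastic clip lying on the tiles, 36 x 28 mm foot with an upright 3 mm tab, 32 mm tall; origin at its underside's centre
- clip_b: second white clip, same size; origin at its underside's centre
- mallet: rubber-headed mallet lying on the bench to the robot's left, 270 mm long, head 100 mm wide and 60 mm thick; origin near its middle, at the underside
- trowel: notched steel trowel lying on the bench to the robot's right, 240 x 120 mm, red handle; origin at its underside's centre

How it is judged:
On the way, in this order (a step that is already met when the one before it is completed fails the run):
1. the red cap has made one full turn (value of joint red_cap above 6.28 rad and value of joint each of blue_cap, yellow_cap below 0.3 rad), for 0.1 s.
2. the red cap has made about two full turns (value of joint red_cap above 11 rad and value of joint each of blue_cap, yellow_cap below 0.3 rad), for 0.1 s.
At the end, for the whole second after the job is handed in: The red cap is at rest 1.75 to 2.25 turns (11.0 to 14.14 rad) loose; the blue and yellow caps have turned less than 0.3 rad and the loose things are within 30 mm of where they lay, unlifted (all of step 2 and value of joint red_cap below 14.14 rad and velocity of joint red_cap between -0.05 and 0.05 rad/s); the robot touches nothing.
It fails at once if the blue or yellow cap is turned by 0.3 rad or more (not (value of joint each of blue_cap, yellow_cap below 0.3 rad)).
It fails at once if the red cap is pushed hard or squeezed, over 60 N (contact force between the fingers and red_cap above 60 N).
It fails at once if the red cap is pulled up off its thread (hub top over 45 mm above the tiles) (z of red_top in the frame of red_clip above 0.045 m).
It fails at once if a loose thing is moved more than 30 mm or lifted (distance of any of wedge_a, wedge_b, clip_a, clip_b, mallet, trowel from where it was at the start of the episode above 0.03 m or height (world z) of any of wedge_a, wedge_b, clip_a, clip_b, mallet, trowel above 0.04 m).
It also fails if it takes over 67 s, if anything falls off the work surface, if the arm or the gripper's body presses on something with over 40 N, if the wrist force passes 120 N, or if a joint passes its speed limit or range.

## Working session

There is one attempt and no reset: what is moved stays moved. The work goes in short steps, each a Python script; the robot and the scene stay as the last script left them, time stands still between calls to the robot, and variables do not carry over. Pictures are saved under pics/ and viewed, about 8 in all and at most 12, crops included, and the job is handed in when it is done.

```bash
ls; mkdir -p pics
python3 - <<'E'
from bench import *
import cv2
for n in ("top","side"):
    d=get_image(n); cv2.imwrite(f"pics/{n}0.png",d["frame"]); print(n,d["camera_matrix"],d["k1"],d["view"])
print(state())
E
```

```text
pics
top [[422.41168696   0.         314.42807736]
 [  0.         422.41168696 199.20805971]
 [  0.           0.           1.        ]] 0.00821564485220235 [[ 0.01915915 -0.99977336 -0.00928184  0.01188519]
 [ 0.99744382  0.01847367  0.06902565 -0.51467599]
 [-0.06883854 -0.01058058  0.9975717  -1.7454465 ]
 [ 0.          0.          0.          1.        ]]
side [[408.27772196   0.         320.09846786]
 [  0.         408.27772196 201.52101574]
 [  0.           0.           1.        ]] -0.017316288356354088 [[-0.71124033 -0.70285037 -0.01177068  0.37582429]
 [ 0.50508041 -0.5226124   0.6868552  -0.2992389 ]
 [-0.48890793  0.48257398  0.72669897 -1.07575652]
 [ 0.          0.          0.          1.        ]]
{'time': 0.1, 'joint_pos': array([-1.36765891e+00,  9.18069851e-02,  1.23174073e+00, -2.43722996e-05,
        1.81978925e+00, -5.67089523e-02]), 'dq': array([-0.00083058, -0.00237668, -0.00378576, -0.00058504,  0.00033285,
        0.00089118]), 'joint_torque': array([ 2.60302273e-03, -4.47856593e+01, -4.07568848e+01,  7.00191013e-02,
        2.84410198e-02, -1.01135131e-04]), 'ee_pos': array([ 0.15409576, -0.5796248 ,  0.22961988]), 'ee_rot': array([-8.68952572e-04,  9.91571859e-01,  1.29554960e-01, -7.55783032e-05]), 'ft_force': array([-0.13794088, -0.65246639, -0.18906384]), 'moment': array([-0.0122914 , -0.01241254, -0.03841263]), 'finger_gap': 0.08771605168599796}
```

View pics/top0.png

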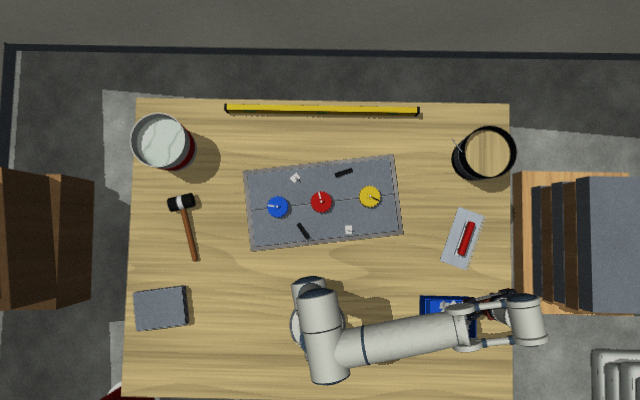

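View pics/side0.png

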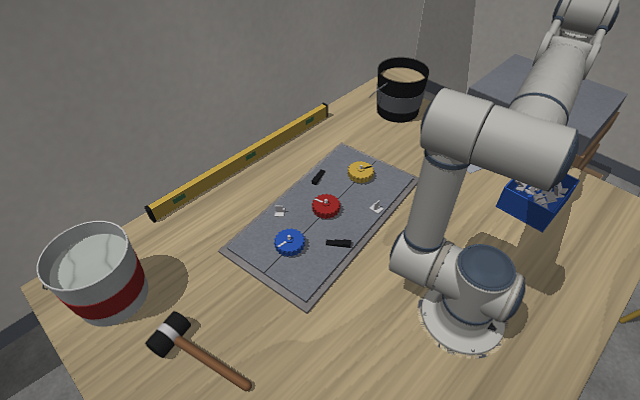

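The top view shows the red cap at about (321,202), blue at (278,207) and yellow at (370,197). The loose wedges and clips are all about 35 px (~140 mm) from red. Next I locate the caps in both views.

```bash
cat > h.py <<'E'
from bench import *
import numpy as np, cv2
def rays(d,uv):
    K=d["camera_matrix"];R=d["view"][:3,:3];t=d["view"][:3,3]
    p=(np.atleast_2d(uv)-[K[0,2],K[1,2]])/K[0,0]; q=p.copy()
    for _ in range(8): q=p/(1+d["k1"]*(q**2).sum(1,keepdims=True))
    dirs=np.c_[q[:,0],-q[:,1],-np.ones(len(q))]@R
    return -R.T@t,dirs
def onplane(d,uv,z):
    o,v=rays(d,uv); return o+v*((z-o[2])/v[:,2])[:,None]
HUE={"red":((0,8),(172,180)),"blue":((105,125),),"yellow":((20,30),)}
def mask(d,c,box):
    h=cv2.cvtColor(d["frame"],cv2.COLOR_BGR2HSV); m=np.zeros(h.shape[:2],np.uint8)
    for a,b in HUE[c]: m|=cv2.inRange(h,(a,130,60),(b,255,255))
    k=np.zeros_like(m); x0,y0,x1,y1=box; k[y0:y1,x0:x1]=m[y0:y1,x0:x1]; return k
def stripe(d,c,z=0.054):
    """stripe direction (rad, world) of white pixels on cap top at radius 15-38 mm, top camera"""
    v,u=np.mgrid[150:260,260:400]; uv=np.c_[u.ravel(),v.ravel()]
    P=onplane(d,uv,z)[:,:2]-c; r=np.hypot(*P.T); hsv=cv2.cvtColor(d["frame"],cv2.COLOR_BGR2HSV)[uv[:,1],uv[:,0]]
    k=(r>.015)&(r<.038)&(hsv[:,1]<120)&(hsv[:,2]>120)
    s=(P[k]/r[k,None]).sum(0); return np.arctan2(s[1],s[0]),k.sum()
E
python3 - <<'E'
from h import *
B={"top":{"red":(300,180,345,225),"blue":(260,190,298,225),"yellow":(350,180,390,215)},
   "side":{"red":(305,185,345,222),"blue":(268,222,312,260),"yellow":(340,155,380,188)}}
for n in B:
    d=get_image(n)
    for c,b in B[n].items():
        m=mask(d,c,b); cs=np.vstack(cv2.findContours(m,0,2)[0]); h=cv2.convexHull(cs)[:,0].astype(float)
        z=.054 if n=="top" else .042
        P=onplane(d,h,z)[:,:2]; (x,y),r=cv2.minEnclosingCircle(P.astype(np.float32)*1000)
        M=cv2.moments(cv2.convexHull(cs)); cen=onplane(d,[M["m10"]/M["m00"],M["m01"]/M["m00"]],z)[0]
        dp=d["depth"][m>0]; 
        print(n,c,"circle",round(x,1),round(y,1),"d",round(2*r,1),"centroid",cen[:2]*1000,"ext",np.ptp(P,0)*1000)
    if n=="top":
        for c in [(0,0)]:
            print("depthz", [round(float(1),2)])
        o,v=rays(d,[321,206]); print("red top pt", o+v[0]*d["depth"][206,321], o)
        f=cv2.resize(d["frame"][150:260,230:410],None,fx=4,fy=4,interpolation=cv2.INTER_NEAREST); cv2.imwrite("pics/c1.png",f)
E
```

```text
top red circle 503.0 -4.8 d 88.0 centroid [502.97842817  -5.39030194] ext [86.1227129  85.91929199]
top blue circle 479.8 172.2 d 89.4 centroid [479.84946156 172.27838707] ext [86.12456246 86.20596492]
top yellow circle 528.8 -201.9 d 89.3 centroid [ 528.26810329 -201.65073274] ext [86.24593661 85.79514334]
depthz [1.0]
red top pt [ 0.48458183 -0.00617056  0.05372519] [0.39297869 0.00292261 1.7768442 ]
side red circle 508.7 -0.9 d 104.5 centroid [506.35475068  -2.63501644] ext [99.09575814 98.03335721]
side blue circle 481.4 173.0 d 103.7 centroid [481.5405154  175.32239468] ext [98.8309328  95.70919588]
side yellow circle 535.3 -198.7 d 109.2 centroid [ 531.47501698 -199.94653857] ext [ 96.80668572 103.60617856]
```

View pics/c1.png

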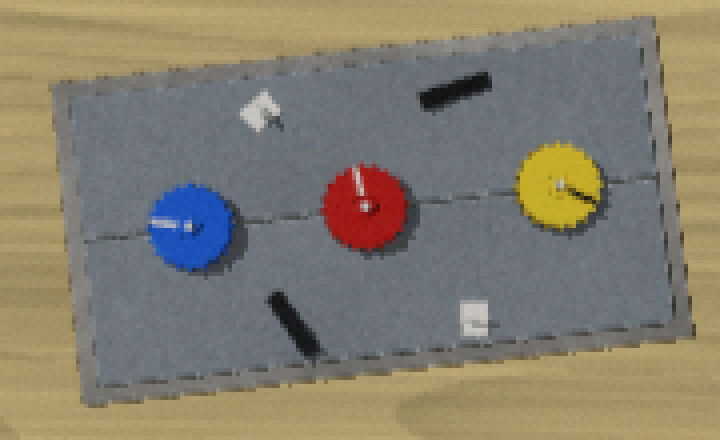

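```bash
cat >> h.py <<'E'
C=np.array([.5032,-.005]); ZT=.043
e=lambda a: np.array([np.cos(a),np.sin(a)])
def pose(phi,r,z=ZT):
    """TCP pose with the finger corner (+10,+13.5) at radius r, bearing phi, its bisector pointing at the axis"""
    psi=phi+np.pi+np.pi/4
    p=C+r*e(phi)-.010*e(psi)-.0135*e(psi-np.pi/2)
    return [*p,z],[0,np.cos(psi/2),np.sin(psi/2),0]
MID=np.radians(225)
def F(n=1): return np.array(state()["ft_force"])
E
python3 - <<'E'
from h import *
for a in (-130,-120,-60,0,60,120,130):
    for z in (ZT,.15):
        q=inverse_kinematics(*pose(MID+np.radians(a),.047,z)); print(a,z,None if q is None else np.round(q,2))
close(); print(state()["finger_gap"],state()["time"])
move_to(*pose(MID-np.radians(120),.065,.15)); s=state(); print(s["time"],s["joint_pos"],s["ft_force"],s["ee_pos"])
E
```

```text
-130 0.043 [ 0.05 -0.12  1.78 -0.    1.49  2.32]
-130 0.15 [ 0.05 -0.17  1.63 -0.    1.68  2.32]
-120 0.043 [ 0.05 -0.16  1.81 -0.    1.49  2.14]
-120 0.15 [ 0.05 -0.2   1.66 -0.    1.69  2.14]
-60 0.043 [-0.05 -0.3   1.93 -0.    1.51  1.  ]
-60 0.15 [-0.05 -0.34  1.77 -0.    1.71  1.  ]
0 0.043 [-0.18 -0.25  1.89 -0.    1.5  -0.18]
0 0.15 [-0.18 -0.3   1.73 -0.    1.7  -0.18]
60 0.043 [-0.19 -0.07  1.73 -0.    1.48 -1.24]
60 0.15 [-0.19 -0.12  1.58 -0.    1.68 -1.24]
120 0.043 [-0.1   0.04  1.62 -0.    1.48 -2.2 ]
120 0.15 [-0.1  -0.01  1.47 -0.    1.67 -2.2 ]
130 0.043 [-0.08  0.05  1.61 -0.    1.48 -2.35]
130 0.15 [-0.08 -0.    1.47 -0.    1.67 -2.35]
0.000574869232303566 1.5417
4.15 [ 8.21747919e-02 -2.08154386e-01  1.66069263e+00 -1.83420226e-04
  1.68889187e+00  2.17723041e+00] [-0.3400535   0.52773888  0.39717331] [0.48465169 0.07396878 0.15008315]
```

Run:
```python
from h import *
phi=MID-np.radians(120)
p,q=pose(phi,.060); move_l(p,.12); hold(.1); f0=F(); print(f0,state()["time"])
r=.060
while r>.041:
    r-=.001 if r<.05 else .002; move_l(pose(phi,r)[0],.02); f=F()-f0; fr=f[:2]@e(phi); ft=f[:2]@e(phi+np.pi/2)
    print(round(r*1000,1),round(fr,1),round(ft,1),round(f[2],1),np.round((np.array(state()["ee_pos"])-pose(phi,r)[0])*1000,2))
    if fr>4: break
print(state()["time"])
d=get_image("side"); cv2.imwrite("pics/s1.png",cv2.resize(d["frame"][130:260,250:420],None,fx=4,fy=4))
```

```text
[-0.08481483 -0.49792752  1.17165487] 5.2917
58.0 0.3 -0.0 -1.8 [ 0.24 -0.08  0.41]
56.0 0.4 -0.2 -1.6 [ 0.02 -0.13 -0.  ]
54.0 -0.3 0.4 -0.3 [ 0.02 -0.11 -0.04]
52.0 1.2 -0.8 -1.1 [ 0.01 -0.1  -0.03]
50.0 0.4 0.0 -0.8 [ 0.03 -0.09  0.01]
49.0 0.1 0.1 -1.0 [ 0.02 -0.06  0.01]
48.0 1.2 -0.2 -1.1 [ 0.02 -0.06 -0.01]
47.0 0.8 -0.1 -0.7 [ 0.01 -0.05 -0.01]
46.0 -0.5 -0.1 -2.0 [ 0.01 -0.04 -0.01]
45.0 0.5 -0.0 -1.5 [ 0.01 -0.05 -0.01]
44.0 0.6 0.0 -0.7 [ 0.   -0.06 -0.02]
43.0 0.3 -0.3 -0.7 [ 0.02 -0.05  0.02]
42.0 0.7 0.3 -2.4 [ 0.01 -0.05 -0.01]
41.0 0.6 -0.4 -0.9 [ 0.01 -0.04 -0.  ]
8.7917
```

View pics/s1.png

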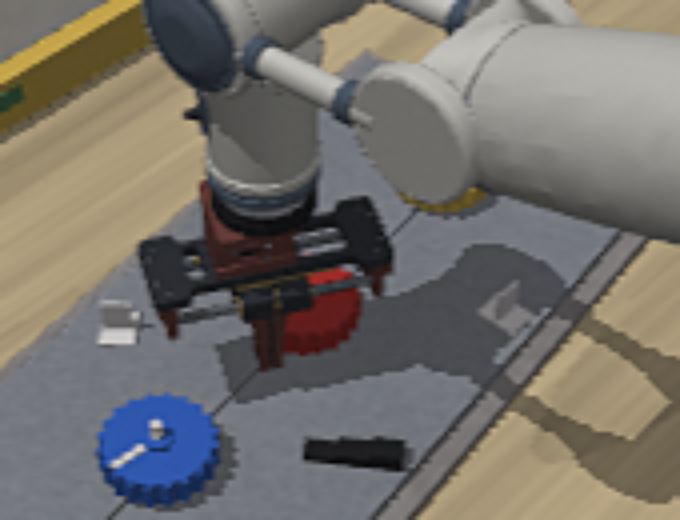

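Run:
```python
from h import *
phi=MID-np.radians(120); f0=np.array([.2,-.6,0])
r=.041
while r>.034:
    r-=.001; move_l(pose(phi,r)[0],.02); f=F()-f0; fr=f[:2]@e(phi); ft=f[:2]@e(phi+np.pi/2)
    print(round(r*1000,1),round(fr,1),round(ft,1),round(f[2],1),np.round((np.array(state()["ee_pos"])-pose(phi,r)[0])*1000,2))
    if fr>3.5: break
print(state()["time"])
```

```text
40.0 1.9 0.0 -0.2 [ 0.01 -0.03 -0.  ]
39.0 0.5 0.1 0.5 [ 0.   -0.05 -0.01]
38.0 0.8 -0.5 -0.8 [-0.03  0.11 -0.01]
37.0 5.2 -0.4 0.2 [-0.17  0.63 -0.01]
9.8417
```

```bash
cat >> h.py <<'E'
F0=np.array([.1,-.4,0])
def arc(phi,r,total,target=8.,step=np.radians(10),speed=.06,rlim=(.033,.044)):
    end=phi+total; log=[]
    while phi<end-1e-6:
        phi=min(phi+step,end); p,q=pose(phi,r); move_l(p,speed,q)
        f=F()-F0; fr=f[:2]@e(phi); ft=f[:2]@e(phi+np.pi/2); log.append((round(np.degrees(phi)),round(r*1e3,1),round(fr,1),round(ft,1)))
        if fr>30: print("HARD"); break
        r=np.clip(r+np.clip((fr-target)*6e-5,-.0007,.0007),*rlim)
    print(log); return phi,r
def out(phi):
    move_l(pose(phi,.052)[0],.1); move_l(pose(phi,.052,.13)[0],.25)
E
python3 - <<'E'
from h import *
phi,r=arc(MID-np.radians(120),.0368,np.radians(60)); print(phi,r,state()["time"])
d=get_image("top"); print(stripe(d,C)); cv2.imwrite("pics/t2.png",cv2.resize(d["frame"][150:260,250:410],None,fx=4,fy=4,interpolation=0))
E
```

```text
[(115, 36.8, np.float64(4.4), np.float64(0.3)), (125, np.float64(36.6), np.float64(5.0), np.float64(0.5)), (135, np.float64(36.4), np.float64(4.8), np.float64(0.1)), (145, np.float64(36.2), np.float64(4.7), np.float64(0.1)), (155, np.float64(36.0), np.float64(4.2), np.float64(0.3)), (165, np.float64(35.8), np.float64(3.8), np.float64(-0.0))]
2.8797932657906427 0.03553628190301763 11.7917
(np.float64(2.9200157086346645), np.int64(133))
```

View pics/t2.png

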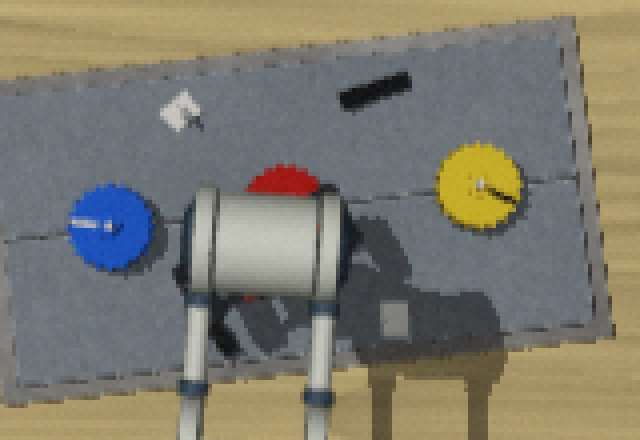

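Run:
```python
from h import *
phi,r=arc(2.8797932657906427,.0355,np.radians(180)); t=state()["time"]; out(phi)
d=get_image("side"); move_l([.40,-.16,.16],.3); t2=get_image("top"); print(t,state()["time"],np.degrees(stripe(t2,C)[0]),stripe(t2,C)[1])
a=cv2.resize(d["frame"][160:250,270:400],None,fx=3,fy=3,interpolation=0); b=cv2.resize(t2["frame"][150:240,260:390],None,fx=3,fy=3,interpolation=0)
cv2.imwrite("pics/u3.png",np.hstack([a,b]))
```

```text
[(175, 35.5, np.float64(4.9), np.float64(0.0)), (185, np.float64(35.3), np.float64(5.1), np.float64(-0.5)), (195, np.float64(35.1), np.float64(4.3), np.float64(-1.8)), (205, np.float64(34.9), np.float64(7.9), np.float64(-1.6)), (215, np.float64(34.9), np.float64(8.3), np.float64(-0.9)), (225, np.float64(34.9), np.float64(7.2), np.float64(-0.9)), (235, np.float64(34.9), np.float64(9.3), np.float64(-1.4)), (245, np.float64(35.0), np.float64(9.8), np.float64(-1.7)), (255, np.float64(35.1), np.float64(9.1), np.float64(-1.0)), (265, np.float64(35.1), np.float64(8.8), np.float64(-1.4)), (275, np.float64(35.2), np.float64(9.9), np.float64(-0.9)), (285, np.float64(35.3), np.float64(10.2), np.float64(-1.8)), (295, np.float64(35.4), np.float64(10.6), np.float64(-1.5)), (305, np.float64(35.6), np.float64(12.2), np.float64(-0.8)), (315, np.float64(35.8), np.float64(11.3), np.float64(-1.9)), (325, np.float64(36.0), np.float64(11.9), np.float64(-0.5)), (335, np.float64(36.3), np.float64(10.8), np.float64(-1.6)), (345, np.float64(36.4), np.float64(10.7), np.float64(-0.9))]
17.6917 19.475 -107.71453597437632 11
```

View pics/u3.png

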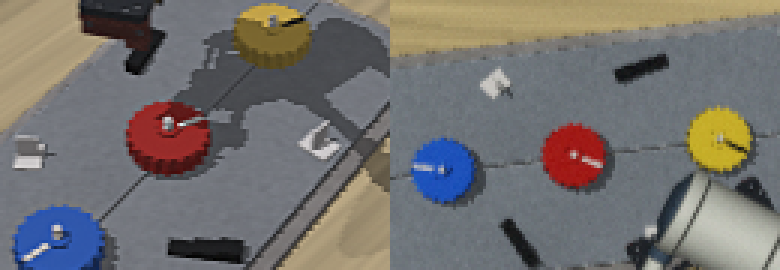

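The picture pair shows the red stripe turned to about −108°, roughly 240° from its start, so the cap follows the finger fully. The neighbours and loose things have not moved. Second stroke next.

```bash
cat >> h.py <<'E'
def stroke(phi,total):
    move_to(*pose(phi,.056,.13)); move_l(pose(phi,.056)[0],.2); move_l(pose(phi,.045)[0],.06); r=.045
    while r>.036:
        r-=.001; move_l(pose(phi,r)[0],.03); fr=(F()-F0)[:2]@e(phi)
        if fr>5: break
    print("in",round(r*1e3,1),round(fr,1)); phi,r=arc(phi,r,total,rlim=(.0345,.045)); out(phi)
    move_l([.40,-.16,.16],.3); d=get_image("top"); s,n=stripe(d,C); print(state()["time"],"stripe",np.degrees(s)%360,n); return d
E
python3 - <<'E'
from h import *
d=dict(get_image("top")); d["frame"]=cv2.imread("pics/top0.png"); print("start stripe",np.degrees(stripe(d,C)[0]))
stroke(MID-np.radians(120),np.radians(240))
E
```

```text
start stripe 16.77713672974107
in 37.0 5.7
[(115, 37.0, np.float64(4.8), np.float64(0.7)), (125, np.float64(36.8), np.float64(4.2), np.float64(1.2)), (135, np.float64(36.6), np.float64(3.9), np.float64(0.9)), (145, np.float64(36.3), np.float64(3.0), np.float64(-0.3)), (155, np.float64(36.0), np.float64(2.7), np.float64(-0.2)), (165, np.float64(35.7), np.float64(3.7), np.float64(-0.8)), (175, np.float64(35.5), np.float64(4.7), np.float64(0.4)), (185, np.float64(35.3), np.float64(5.9), np.float64(-0.7)), (195, np.float64(35.1), np.float64(5.7), np.float64(-0.9)), (205, np.float64(35.0), np.float64(7.0), np.float64(-1.6)), (215, np.float64(34.9), np.float64(7.2), np.float64(-0.2)), (225, np.float64(34.9), np.float64(7.7), np.float64(-0.2)), (235, np.float64(34.9), np.float64(8.4), np.float64(-0.8)), (245, np.float64(34.9), np.float64(8.9), np.float64(-1.3)), (255, np.float64(34.9), np.float64(9.6), np.float64(-0.4)), (265, np.float64(35.0), np.float64(9.1), np.float64(-1.1)), (275, np.float64(35.1), np.float64(9.5), np.float64(0.0)), (285, np.float64(35.2), np.float64(10.5), np.float64(-0.5)), (295, np.float64(35.3), np.float64(11.7), np.float64(-1.5)), (305, np.float64(35.6), np.float64(11.0), np.float64(-0.9)), (315, np.float64(35.7), np.float64(11.5), np.float64(-1.8)), (325, np.float64(36.0), np.float64(12.3), np.float64(-1.5)), (335, np.float64(36.2), np.float64(11.7), np.float64(-0.3)), (345, np.float64(36.4), np.float64(11.8), np.float64(-0.2))]
35.875 stripe 122.81246202973433 11
```

Run:
```python
from h import *
d=stroke(MID-np.radians(125),np.radians(250))
s=get_image("side"); print(state()["time"],F())
a=cv2.resize(s["frame"][160:250,270:400],None,fx=3,fy=3,interpolation=0); b=cv2.resize(d["frame"][150:240,260:390],None,fx=3,fy=3,interpolation=0)
cv2.imwrite("pics/u5.png",np.hstack([a,b]))
```

```text
in 40.0 7.6
[(110, 40.0, np.float64(5.8), np.float64(0.7)), (120, np.float64(39.9), np.float64(5.9), np.float64(0.4)), (130, np.float64(39.7), np.float64(6.2), np.float64(-0.2)), (140, np.float64(39.6), np.float64(4.4), np.float64(1.3)), (150, np.float64(39.4), np.float64(5.4), np.float64(0.2)), (160, np.float64(39.3), np.float64(4.4), np.float64(-0.7)), (170, np.float64(39.0), np.float64(5.5), np.float64(0.1)), (180, np.float64(38.9), np.float64(5.2), np.float64(0.1)), (190, np.float64(38.7), np.float64(5.7), np.float64(-0.3)), (200, np.float64(38.6), np.float64(6.5), np.float64(-0.5)), (210, np.float64(38.5), np.float64(8.1), np.float64(-0.6)), (220, np.float64(38.5), np.float64(6.6), np.float64(-1.0)), (230, np.float64(38.4), np.float64(8.2), np.float64(-0.8)), (240, np.float64(38.4), np.float64(8.9), np.float64(-1.1)), (250, np.float64(38.5), np.float64(9.3), np.float64(-0.3)), (260, np.float64(38.6), np.float64(8.8), np.float64(-1.2)), (270, np.float64(38.6), np.float64(9.0), np.float64(-0.5)), (280, np.float64(38.7), np.float64(9.2), np.float64(-0.1)), (290, np.float64(38.8), np.float64(9.1), np.float64(0.2)), (300, np.float64(38.8), np.float64(10.0), np.float64(-1.0)), (310, np.float64(38.9), np.float64(12.1), np.float64(-1.0)), (320, np.float64(39.2), np.float64(10.9), np.float64(-0.0)), (330, np.float64(39.4), np.float64(10.6), np.float64(-0.9)), (340, np.float64(39.5), np.float64(11.7), np.float64(-0.3)), (350, np.float64(39.7), np.float64(11.4), np.float64(-0.9))]
51.8583 stripe 11.735127709852618 9
51.9083 [-0.2527213   0.66717975 -0.02731382]
```

View pics/u5.png

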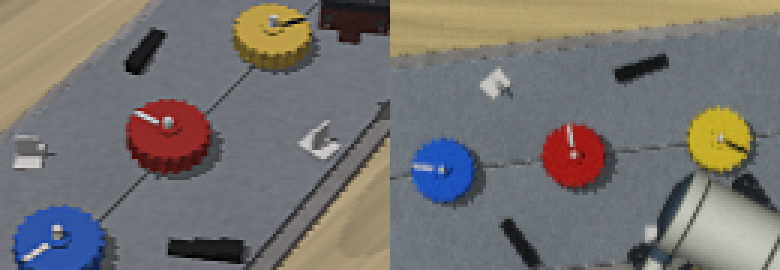

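```bash
python3 -c "
from bench import *
job_done()"
```

```text
the job is handed in; nothing more can be done
```

I loosened the red cap by about 715° (1.99 turns, 12.5 rad), then moved the hand away and handed the job in at about 52 s. I closed the gripper and rolled one fingertip corner along the rim in three anticlockwise strokes of about 240°, 240° and 250°. Radial force peaked at about 12 N.

**Turn count:** I read the stripe in the top view before the first stroke and after each one: 17°, 252°, 123°, 12°. That gives net turns of about 235°, 231° and 249°. The second stroke came up about 9° short of what I commanded, so I made the third one longer.

**Other things in the scene:** in the last top and side pictures, the blue and yellow stripes and the loose wedges and clips look unchanged. I judged these by eye and did not measure them. The mallet and trowel were outside those last crops, but the hand's working moves stayed well away from them. After withdrawing, the force reading was only about 0.7 N, within its noise.

**Checks that disagreed:**
- **Contact point:** I felt contact 4 to 7 mm further in than my assumed fingertip corner. I corrected for it by adjusting the radius from the measured force.
- **Cap centre:** the side-view estimate was about 3 to 4 mm off the top view's. I used the top view.
- **Tangential force:** the reading was mostly lost in sensor noise, so I relied on the stripe to confirm the turning.

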